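# Pack the travelling leather-tool case and lock its keeper

## Task

Pack the wooden travelling case for a leather class: slide the aluminium keeper plate by its orange knob fully back (away from you) to its stop, and lay each pricking iron you find on the bench down in the slot with its own colour tab, teeth towards the front sill with the tabs. Then slide the keeper fully home over the irons, to its front stop, to lock them for transport. All the paint pots on the bench must end up standing upright on the floor of the long bay beside the irons; leave the other tools on the bench where they are.

Things in the scene. Friction and masses are not known exactly. Their poses are not given: they have to be found in the camera images.
- case: Fixed open wooden case, 240 (x) x 286 (y) mm. Origin: centre of underside; x to the back (away from the robot), y left. Front sill (colour tabs) 36 high, x -120 to -100. Tool bay y -73 to 135, pot bay y -135 to -81; left wall and wall between bays 48 high, others 36. Ribs 10 thick at x -41 and +17 carry the irons, 48 gap between for fingers; floor 6. Deck 34 high behind x +46.
- keeper (a joint): Keeper: aluminium plate 56 (x) x 204 (y) x 5 mm, underside 37 mm above the bench, slides along case x at the back of the tool bay. m: 0 = fully home at the front stop (locked, covers the back halves of the slots), 0.064 = fully back at the rear stop (slots free, green deck panel hidden). 3 N friction, stays where left; blocked by an iron standing proud.
- keeper_knob (a point): Centre of the top face of the keeper's orange knob: upright cylinder 24 mm diameter, 30 mm tall, its top 72 mm above the bench, on the middle of the keeper plate (plate top at 42 mm). Moves with the keeper.
- iron_yellow: Pricking iron, yellow grip band, lying flat: steel shank 100 mm long, 16 wide, 12 high, then a toothed head 10 wide, 5 thick (2 teeth), 30 mm farther on; 0.14 kg. Origin: middle of the shank's underside; x along the iron, the teeth end 80 mm to its -x; z up. May be absent (None).
- slot_yellow (a point): Yellow iron's slot, number 1 of 4 from the left (yellow tab on the sill): notches 22 mm wide, 10 deep in the two ribs. Point: where the iron's origin comes to lie, between the ribs at notch floor height (22 mm above the bench); x to the case's back; the iron's x goes along it. 8 mm of play at each end; turned the wrong way the head fouls the deck. Slots 52 mm apart.
- iron_red: Pricking iron, red grip band, lying flat: steel shank 100 mm long, 16 wide, 12 high, then a toothed head 16 wide, 5 thick (3 teeth), 30 mm farther on; 0.14 kg. Origin: middle of the shank's underside; x along the iron, the teeth end 80 mm to its -x; z up. May be absent (None).
- slot_red (a point): Red iron's slot, number 2 of 4 from the left (red tab on the sill): notches 22 mm wide, 10 deep in the two ribs. Point: where the iron's origin comes to lie, between the ribs at notch floor height (22 mm above the bench); x to the case's back; the iron's x goes along it. 8 mm of play at each end; turned the wrong way the head fouls the deck. Slots 52 mm apart.
- iron_blue: Pricking iron, blue grip band, lying flat: steel shank 100 mm long, 16 wide, 12 high, then a toothed head 22 wide, 5 thick (4 teeth), 30 mm farther on; 0.14 kg. Origin: middle of the shank's underside; x along the iron, the teeth end 80 mm to its -x; z up. May be absent (None).
- slot_blue (a point): Blue iron's slot, number 3 of 4 from the left (blue tab on the sill): notches 22 mm wide, 10 deep in the two ribs. Point: where the iron's origin comes to lie, between the ribs at notch floor height (22 mm above the bench); x to the case's back; the iron's x goes along it. 8 mm of play at each end; turned the wrong way the head fouls the deck. Slots 52 mm apart.
- iron_green: Pricking iron, green grip band, lying flat: steel shank 100 mm long, 16 wide, 12 high, then a toothed head 30 wide, 5 thick (6 teeth), 30 mm farther on; 0.14 kg. Origin: middle of the shank's underside; x along the iron, the teeth end 80 mm to its -x; z up. May be absent (None).
- slot_green (a point): Green iron's slot, number 4 of 4 from the left (green tab on the sill): notches 22 mm wide, 10 deep in the two ribs. Point: where the iron's origin comes to lie, between the ribs at notch floor height (22 mm above the bench); x to the case's back; the iron's x goes along it. 8 mm of play at each end; turned the wrong way the head fouls the deck. Slots 52 mm apart.
- pot_amber: Paint pot: square amber glass bottle with a white cap, standing upright; body 48 mm square (sides along its x and y) and 52 mm tall, screw cap 32 mm diameter, 26 mm tall, top at 78 mm; 0.16 kg. Origin: centre of its underside, z up. May be absent (None).
- pot_green: Paint pot: square green glass bottle with a black cap, standing upright; body 48 mm square (sides along its x and y) and 56 mm tall, screw cap 32 mm diameter, 26 mm tall, top at 82 mm; 0.16 kg. Origin: centre of its underside, z up. May be absent (None).
- pot_white: Paint pot: round white plastic jar with a red cap, standing upright; body 48 mm diameter and 48 mm tall, screw cap 32 mm diameter, 26 mm tall, top at 74 mm; 0.16 kg. Origin: centre of its underside, z up. May be absent (None).
- pot_tin: Paint pot: round aluminium tin with a blue cap, standing upright; body 48 mm diameter and 50 mm tall, screw cap 32 mm diameter, 26 mm tall, top at 76 mm; 0.16 kg. Origin: centre of its underside, z up. May be absent (None).
- bay (a point): Centre of the floor of the pot bay, 6 mm above the bench: an undivided bay 212 mm long (case x) and 54 mm wide (case y), room for four pots in one row with 5 mm to spare each; axes as the case. Its walls are 36 mm high, towards the tool bay 48 mm above the bench.
- brass_hammer: Brass-headed hammer, 250 mm, wooden handle; a bystander, leave it. Origin: under its middle.
- ruler: Steel ruler 300 x 26 x 3 mm, behind the case; a bystander, leave it. Origin: under its middle.
- awl: Awl, 130 mm, dark wooden handle; a bystander, leave it. Origin: under its middle.
- pliers: Pliers, 150 mm, green handles; a bystander, leave it. Origin: under its middle.
- wax_tin: Round brass-coloured wax tin, 64 mm diameter, 24 mm high; a bystander, leave it. Origin: under its middle.
- folder: White bone folder, 140 x 22 x 6 mm; a bystander, leave it. Origin: under its middle.
There are look-alikes about, which are no part of the job. Of the things that look like the pot_amber, the smallest one is meant.

How it is judged:
By the outcome, as a careful person would: the job done as asked, in the order asked, and still so for the second after the job is handed in, with the robot touching nothing.
Of iron_yellow, iron_red, iron_blue, iron_green only 3 to 4 are there at a start; the rules pass over those that are not, and their reading is None.
Of pot_amber, pot_green, pot_white, pot_tin only 3 to 4 are there at a start; the rules pass over those that are not, and their reading is None.
At some moment in a run one of iron_yellow, iron_red, iron_blue, iron_green, pot_amber, pot_green, pot_white, pot_tin may be knocked a few centimetres aside while the robot is not near it.
Once in a run the grip may slacken for a moment while it holds something.
It also fails if it takes over 210 s, if anything falls off the work surface, if the arm or the gripper's body presses on something with over 40 N, if the wrist force passes 120 N, or if a joint passes its speed limit or range.

## Robot

A 7-joint arm with a two-finger parallel gripper is mounted at the origin on the work surface. World frame = base frame: x ahead of the robot, y to its left, z up, the work surface at z = 0. Lengths are in m, angles in rad, forces in N, time in s.
With the tool pointing down it reaches from about 0.4 to 0.85 m from the base axis. Payload 4.5 kg.
Tool frame: the origin (TCP) lies midway between the tips of the shut fingers; the grasp point (between the pads) lies 19 mm behind it (env.hold_point_z is the distance from the TCP to the grasp point, in m); z points along the fingers, y is the line along which they close (so a half turn about z gives the same grasp; the last joint's range is limited). The gripper opens to 85 mm and grips with 20 to 120 N. Pads are 22 mm wide; open, the fingers measure 114 mm over their backs; the gripper's body (76 mm by 85 mm) begins 54 mm behind the grasp point. The pads swing forward as they close: fully open they stand 13 mm farther back than shut.
Start: joints at [-1.229, 0.689, -0.195, 1.565, 0.157, 0.902, -0.215], TCP at [0.189, 0.596, 0.231] pointing down, gripper open.
Joint ranges: [-3.01, 3.01], [-0.46, 2.08], [-1.47, 1.51], [0.13, 2.56], [-1, 4.14], [0.04, 2.09], [-2.66, 2.66]. Speed limits (rad/s): [2.57, 2.57, 3.14, 3.14, 3.14, 3.14, 3.14].

## Interface

Orientations are given as a 3x3 rotation matrix whose columns are the frame's x, y, z axes.
In Python, from plant import env, eoat, solve_ik, viewer, workorder, models, current_time_s, current_joints, current_dq, current_effort, current_tcp_pos, current_tool_rot, current_ft_force, current_torque, current_grip_width, current_grip_force gives the robot as it stands. Calls block until the motion is done:
- env.movep(position, orientation): joint-space move of the TCP to a pose.
- env.servo_line(position, attitude=None, v=0.15, threshold=None): straight line of the TCP; attitude=None keeps the orientation; v is the mean speed in m/s. With threshold (N) it stops when the force on the tool has changed by that much, and returns True; else False.
- env.move_joints(angles): joint-space move.
- eoat.open_gripper() and eoat.close_gripper(newtons=None): open the fingers fully, or close them until they stop; newtons is the grip in N (None keeps the last).
- env.dwell(seconds).
- solve_ik(position, orientation): joint angles nearest the present ones, or None.
- viewer.snapshot(name): name is "scene" or "top"; returns the picture (420x560x3 uint8, red, green, blue); there is no depth.
- viewer.get_calibration(name): a dict with "fov_y" (degrees; the focal length in pixels is half the picture's height over the tangent of half this angle, whatever the lens; pixels are square), "cx", "cy" (the principal point, pixels), "R" (3x3) and "t" (3): a world point X has camera coordinates R X + t. Camera axes: x right, y down, z forward; pixel columns grow to the right and rows downward; lengths in m; the calibration is good to about 2 mm. A picture is of the moment at which its call begins. get_calibration takes no time and is no camera call.
A pose or a line that the arm cannot do raises env.Unreachable and nothing moves.
- workorder.finish_job(): hands the job in; it is judged then, once.
Trained networks look in the newest picture that a camera, given by its name, has taken for a name from the list of things; names that differ only in an ending like _2 or _b are one class to them, and where a whole thing is asked for, a point or a joint stands for the part that bears it (a point fixed in the world has none). Each returns a list of dicts, best first, with "p" (0 to 1); they miss things now and then, are a little off and sometimes report something else, mostly with a low value. They report only what shows in the picture. A call takes as long as a camera call. They do not tell look-alikes from the thing itself.
- models.search_frame(camera, query): "at" ([x, y, z] in m, in the coordinates of the camera as it stood for that picture, good to about 4 mm: the middle of the surface that is visible of it).
- models.regions_of(camera, query): "mask" (420x560 bool, what is visible of it).
- models.tip_of(camera, query): "at" ([x, y, z] in m, in the coordinates of the camera as it stood for that picture, good to about 4 mm: a listed point, or the origin of a listed thing).
Readings, each from a call of its own:
- current_time_s(): time.
- current_joints(): joint angles.
- current_dq(): joint speeds.
- current_effort(): joint torques, N m.
- current_tcp_pos(): TCP position.
- current_tool_rot(): TCP orientation.
- current_ft_force(): force on the tool from outside, world axes, zero at the start.
- current_torque(): the same for the moment, N m.
- current_grip_width(): opening from 0.0 (shut) to 1.0 (fully open).
- current_grip_force(): force on a finger pad.
Only numpy, scipy, OpenCV 4.12 (cv2) and the standard library are available. Lean on these libraries where they do the work, as an engineer would, in place of code of your own. Each camera call takes 0.05 s, during which the arm holds its last target. There are 200 camera calls.

## Working session

There is one attempt and no reset: what is moved stays moved. The work goes in short steps, each a Python script; the robot and the scene stay as the last script left them, time stands still between calls to the robot, and variables do not carry over. Pictures are saved under pics/ and viewed, at most 14 in all, crops included, and the job is handed in when it is done.

```bash
ls; mkdir -p pics
python3 - <<'E'
from plant import *
import cv2, numpy as np
for n in ("scene","top"):
    im=viewer.snapshot(n); cv2.imwrite(f"pics/{n}0.png",im[:,:,::-1])
    c=viewer.get_calibration(n); print(n,{k:np.round(v,3).tolist() for k,v in c.items()})
print(current_time_s(), env.hold_point_z)
E
```

```text
pics
scene {'fov_y': 54.502, 'cx': 281.865, 'cy': 203.732, 'R': [[-0.186, 0.983, -0.014], [0.54, 0.09, -0.837], [-0.821, -0.163, -0.547]], 't': [0.068, -0.244, 1.755]}
top {'fov_y': 49.728, 'cx': 277.258, 'cy': 208.204, 'R': [[0.013, -1.0, -0.004], [-0.996, -0.012, -0.089], [0.089, 0.005, -0.996]], 't': [0.036, 0.537, 1.437]}
0.1 0.0187
```

View pics/scene0.png

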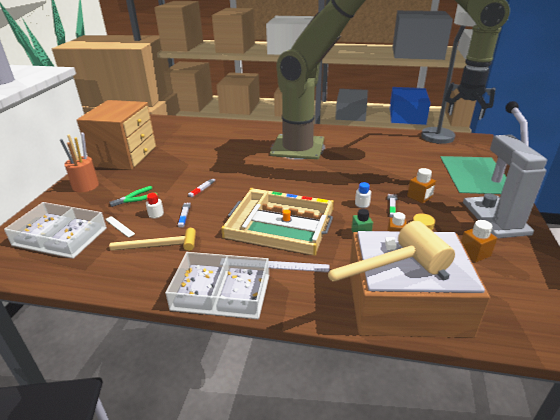

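View pics/top0.png

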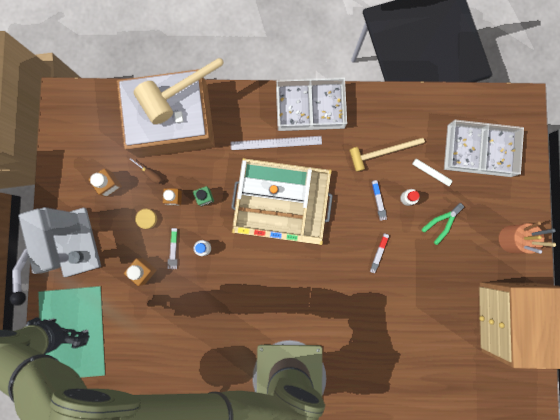

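The top view shows the case at about (283,200) with the keeper home. The irons are red (380,253), blue (378,200) and green (173,248), with no yellow seen. The pots are white (410,197), tin (202,248) and green (202,196). Three things look like the amber pot, at (103,182), (137,272) and (170,196).

```bash
cat > h.py <<'E'
from plant import *
import cv2, numpy as np
C={n:viewer.get_calibration(n) for n in ("scene","top")}
def K(n):
    c=C[n]; f=210/np.tan(np.radians(c["fov_y"])/2); return f,c["cx"],c["cy"]
def world(n,p): return np.array(C[n]["R"]).T@(np.array(p)-np.array(C[n]["t"]))
def proj(n,X):
    f,cx,cy=K(n); q=np.array(C[n]["R"])@np.array(X)+C[n]["t"]; return np.array([cx+f*q[0]/q[2],cy+f*q[1]/q[2]])
def onplane(n,uv,z):
    f,cx,cy=K(n); R=np.array(C[n]["R"]); d=R.T@np.array([(uv[0]-cx)/f,(uv[1]-cy)/f,1]); o=-R.T@np.array(C[n]["t"])
    return o+d*(z-o[2])/d[2]
def tri(a,b):  # pixel in top, pixel in scene
    A=[];B=[]
    for n,uv in (("top",a),("scene",b)):
        f,cx,cy=K(n); R=np.array(C[n]["R"]); d=R.T@np.array([(uv[0]-cx)/f,(uv[1]-cy)/f,1]); d/=np.linalg.norm(d); o=-R.T@np.array(C[n]["t"])
        P=np.eye(3)-np.outer(d,d); A.append(P); B.append(P@o)
    return np.linalg.lstsq(np.vstack(A),np.hstack(B),rcond=None)[0]
E
python3 - <<'E'
from h import *
for n in ("top","scene"):
    im=viewer.snapshot(n)
    for q in "case keeper keeper_knob iron_yellow iron_red iron_blue iron_green slot_yellow slot_red slot_blue slot_green pot_amber pot_green pot_white pot_tin bay".split():
        r=models.tip_of(n,q)
        for d in r[:4]:
            if d["p"]<.15: continue
            w=world(n,d["at"]); print(n,q,round(d["p"],2),(w*1000).round().tolist(),proj(n,w).round().tolist())
    if n=="top":
        a=cv2.resize(im[150:290,90:230],(560,560),interpolation=cv2.INTER_CUBIC)
        cv2.imwrite("pics/cl.png",a[:,:,::-1])
        a=cv2.resize(im[150:290,230:430],(800,560),interpolation=cv2.INTER_CUBIC)
        cv2.imwrite("pics/cr.png",a[:,:,::-1])
print(current_time_s())
E
```

```text
top case 0.93 [560.0, 34.0, -2.0] [280.0, 202.0]Traceback (most recent call last):
  File "<stdin>", line 5, in <module>
ValueError: it knows: awl, bay, brass_hammer, case, folder, iron_blue, iron_green, iron_red, iron_yellow, keeper_knob, pliers, pot_amber, pot_green, pot_tin, pot_white, ruler, slot_blue, slot_green, slot_red, slo
```

Run:
```python
from h import *
for n in ("top","scene"):
    im=viewer.snapshot(n)
    for q in "case keeper_knob iron_yellow iron_red iron_blue iron_green slot_yellow slot_red slot_blue slot_green pot_amber pot_green pot_white pot_tin bay".split():
        r=models.tip_of(n,q)
        for d in r[:4]:
            if d["p"]<.15: continue
            w=world(n,d["at"]); print(n,q,round(d["p"],2),(w*1000).round().tolist(),proj(n,w).round(1).tolist())
    if n=="top":
        a=cv2.resize(im[150:290,90:230],(560,560),interpolation=cv2.INTER_CUBIC)
        cv2.imwrite("pics/cl.png",a[:,:,::-1])
        a=cv2.resize(im[150:290,230:430],(800,560),interpolation=cv2.INTER_CUBIC)
        cv2.imwrite("pics/cr.png",a[:,:,::-1])
    for q in "iron_red iron_blue iron_green pot_amber case".split():
        for d in models.regions_of(n,q)[:4]:
            m=d["mask"]
            if d["p"]<.3: continue
            c,(w,h),ang=cv2.minAreaRect(np.argwhere(m)[:,::-1].astype(np.float32)); print(n,q,'mask',round(d["p"],2),m.sum(),np.round(c,1),round(w,1),round(h,1),round(ang,1))
print(current_time_s())
```

```text
top case 0.72 [556.0, 34.0, -4.0] [279.9, 203.0]
top keeper_knob 0.73 [595.0, 55.0, 68.0] [273.5, 188.4]
top iron_yellow 0.26 [754.0, 48.0, -1.0] [276.6, 143.5]
top iron_red 0.62 [417.0, -296.0, -2.0] [381.0, 246.9]
top iron_blue 0.66 [587.0, -284.0, -1.0] [376.8, 194.9]
top iron_green 0.61 [420.0, 378.0, -6.0] [174.3, 243.4]
top slot_yellow 0.78 [560.0, 140.0, 22.0] [247.2, 200.7]
top slot_yellow 0.68 [593.0, 57.0, 71.0] [272.8, 189.0]
top slot_red 0.98 [554.0, 85.0, 21.0] [264.1, 202.7]
top slot_blue 0.72 [544.0, 33.0, 16.0] [280.1, 206.2]
top slot_blue 0.64 [419.0, 378.0, -7.0] [174.4, 243.6]
top slot_green 0.71 [546.0, 35.0, 20.0] [279.5, 205.3]
top slot_green 0.69 [539.0, -18.0, 20.0] [296.0, 207.7]
top pot_amber 0.88 [330.0, 473.0, -1.0] [143.7, 270.6]
top pot_amber 0.77 [571.0, 379.0, -0.0] [175.1, 197.3]
top pot_amber 0.73 [585.0, -284.0, -2.0] [376.7, 195.4]
top pot_amber 0.64 [614.0, 597.0, -4.0] [110.0, 183.7]
top pot_green 0.51 [573.0, 274.0, 1.0] [206.8, 196.9]
top pot_white 0.47 [571.0, -387.0, 1.0] [408.5, 200.1]
top pot_tin 0.67 [406.0, 280.0, 1.0] [203.8, 247.9]
top 
[... 1194 characters left out ...]
2.0] [420.2, 196.8]
scene pot_amber 0.81 [568.0, 386.0, 1.0] [395.5, 235.9]
scene pot_green 0.96 [577.0, 278.0, -0.0] [359.0, 234.2]
scene pot_white 0.58 [576.0, -379.0, -2.0] [157.2, 214.1]
scene pot_tin 0.74 [581.0, -381.0, -0.0] [155.8, 214.5]
scene pot_tin 0.64 [407.0, 286.0, -1.0] [362.8, 204.2]
scene bay 0.59 [552.0, -78.0, 5.0] [247.2, 216.9]
scene iron_red mask 0.68 177 [199.8 187.2] 7.2 29.8 53.1
scene iron_blue mask 0.57 153 [183.4 214.5] 7.3 24.5 14.0
scene pot_amber mask 0.89 697 [421.6 185. ] 25.0 34.7 14.0
scene pot_amber mask 0.74 1039 [479.5 240.5] 33.9 38.2 45.0
scene pot_amber mask 0.49 209 [397. 221.] 16.0 16.0 0.0
scene case mask 0.89 5073 [276.9 219. ] 105.4 55.6 9.9
2.3
```

View pics/cl.png

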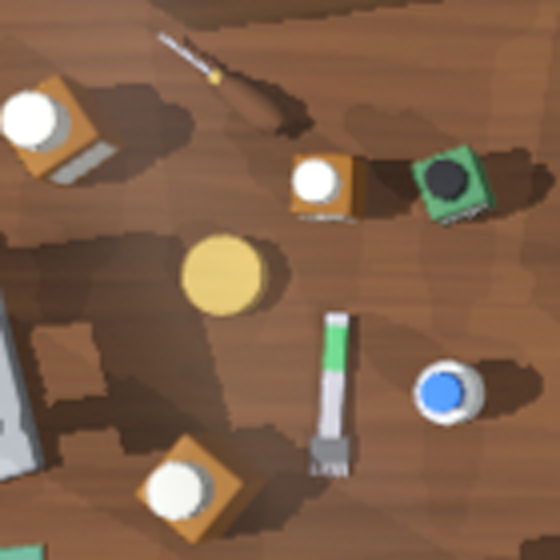

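View pics/cr.png

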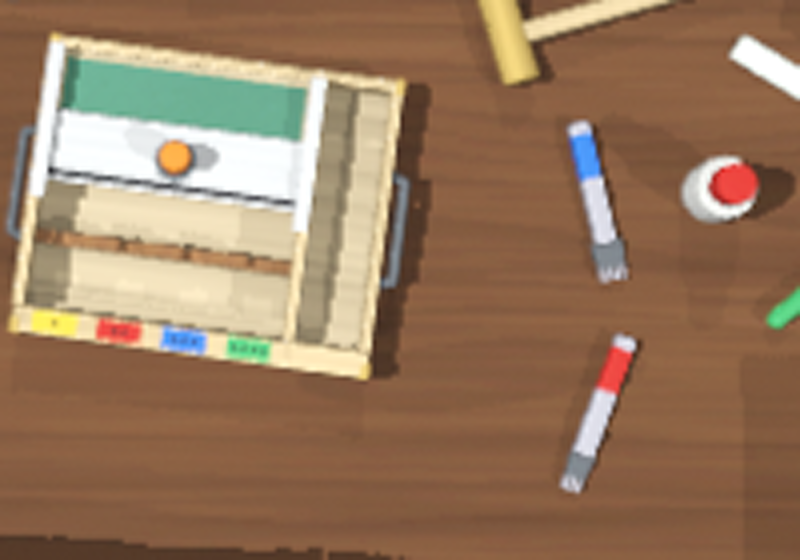

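No yellow iron is present, and all three irons lie with their teeth towards the robot. In the left crop the small amber pot sits at about (323,185) and the other two ambers are clearly bigger. Next I'll fit the case pose using the tabs and the slot detections.

```bash
cat >> h.py <<'E'
from scipy.optimize import least_squares
def tabs(n,im):
    """pixel centroids of red, blue, green, yellow tabs near the case sill"""
    hsv=cv2.cvtColor(im,cv2.COLOR_RGB2HSV); out={}
    R={"red":(172,8),"yellow":(22,33),"green":(55,80),"blue":(105,120)}
    yc={"yellow":109,"red":57,"blue":5,"green":-47}
    for k,(a,b) in R.items():
        H=hsv[...,0]; m=((H>=a)&(H<=b)) if a<b else ((H>=a)|(H<=b))
        m&=(hsv[...,1]>130)&(hsv[...,2]>90)
        p=proj(n,case_pt(CASE0,[-.110,yc[k]/1000,.036]))
        v,u=np.nonzero(m); s=(abs(u-p[0])<9)&(abs(v-p[1])<5)
        if s.sum()>5: out[k]=(np.array([u[s].mean(),v[s].mean()]),int(s.sum()))
    return out
def case_pt(c,p):
    x,y,a=c; q=np.array(p,float); return np.array([x+np.cos(a)*q[0]-np.sin(a)*q[1],y+np.sin(a)*q[0]+np.cos(a)*q[1],q[2]])
CASE0=(.561,.032,np.radians(-6.7))
E
python3 - <<'E'
from h import *
yc={"yellow":109,"red":57,"blue":5,"green":-47}
P=[];T={}
for n in ("top","scene"):
    im=viewer.snapshot(n); T[n]=tabs(n,im); print(n,{k:(v[0].round(1).tolist(),v[1]) for k,v in T[n].items()})
    for rep in range(3):
        for q in ("slot_yellow","slot_red","slot_blue","slot_green","bay"):
            loc=[-.012,yc[q[5:]]/1000,.022] if q!="bay" else [0,-.108,.006]
            for d in models.tip_of(n,q):
                w=world(n,d["at"])
                if np.linalg.norm(w-case_pt(CASE0,loc))<.02: P.append((n,loc,w)); print(q,(w*1000).round(1).tolist())
    for q in ("keeper_knob",):
        for d in models.tip_of(n,q):
            if d["p"]>.4: print(q,(world(n,d["at"])*1000).round(1))
def fit(P):
    return least_squares(lambda c:np.concatenate([(case_pt(c,l)-w)[:2]/.004 for _,l,w in P]),CASE0,loss="soft_l1")
for s in (["top"],["scene"],["top","scene"]):
    r=fit([p for p in P if p[0] in s]); print(s,r.x[:2].round(4),np.degrees(r.x[2]).round(2))
X=[]
for k in yc:
    if k in T["top"] and k in T["scene"]:
        w=tri(T["top"][k][0],T["scene"][k][0]); X.append((0,[-.11,yc[k]/1000,.036],w)); print(k,(w*1000).round(1))
r=fit(X); print("tabs",r.x[:2].round(4),np.degrees(r.x[2]).round(2))
def res(c):
    return np.concatenate([proj(n,case_pt(c,[-.11,yc[k]/1000,.036]))-T[n][k][0] for n in T for k in T[n]]+[np.array([0.])])
for sel in (["top"],["scene"],["top","scene"]):
    r=least_squares(lambda c:np.concatenate([proj(n,case_pt(c,[-.11,yc[k]/1000,.036]))-T[n][k][0] for n in sel for k in T[n]]),CASE0); print(sel,r.x[:2].round(4),np.degrees(r.x[2]).round(2),r.fun.round(1))
print(current_tool_rot().round(2).tolist(),current_time_s())
for a in (0,90,180,270):
    t=np.radians(a); y=np.array([-np.sin(t),np.cos(t),0]); z=np.array([0,0,-1.]); R=np.column_stack([np.cross(y,z),y,z])
    for p in ([.6,.05,.1],[.42,.38,.1],[.42,-.3,.1],[.57,-.38,.1],[.48,-.09,.1]): 
        q=solve_ik(p,R); print(a,p,None if q is None else np.round(q,2).tolist())
E
```

```text
top {'red': ([259.0, 232.6], 53), 'yellow': ([243.0, 230.5], 51), 'green': ([291.4, 236.6], 28), 'blue': ([275.4, 234.5], 35)}
slot_yellow [560.6, 141.1, 19.5]
slot_red [554.0, 84.3, 22.7]
slot_blue [547.5, 36.2, 20.9]
bay [555.6, -74.2, 1.4]
slot_yellow [560.6, 141.1, 19.5]
slot_red [554.0, 84.3, 22.7]
slot_blue [547.5, 36.2, 20.9]
bay [555.6, -74.2, 1.4]
slot_yellow [560.6, 141.1, 19.5]
slot_red [554.0, 84.3, 22.7]
slot_blue [547.5, 36.2, 20.9]
bay [555.6, -74.2, 1.4]
keeper_knob [596.1  54.5  72.6]
keeper_knob [419.4 376.4  -5.2]
scene {'red': ([306.5, 197.5], 31), 'yellow': ([321.9, 200.1], 37), 'green': ([276.3, 192.9], 18), 'blue': ([291.3, 195.2], 25)}
slot_yellow [560.0, 142.1, 21.9]
slot_red [555.7, 83.6, 23.8]
slot_blue [549.2, 37.8, 25.8]
slot_green [546.1, -14.9, 25.6]
slot_yellow [560.0, 142.1, 21.9]
slot_red [555.7, 83.6, 23.8]
slot_blue [549.2, 37.8, 25.8]
slot_green [546.1, -14.9, 25.6]
slot_yellow [560.0, 142.1, 21.9]
slot_red [555.7, 83.6, 23.8]
slot_blue [549.2, 37.8, 25.8]
slot_green [546.1, -14.9, 25.6]
keeper_knob [595.6  57.7  74.9]
['top'] [0.5623 0.0307] -4.3
[... 1136 characters left out ...]
5, -0.79, 2.07, 1.02, 0.68, 2.21]
180 [0.6, 0.05, 0.1] [-0.38, 0.88, 0.4, 1.76, -0.55, 0.62, -1.23]
180 [0.42, 0.38, 0.1] [-1.05, 0.85, 0.4, 1.87, -0.6, 0.55, -1.81]
180 [0.42, -0.3, 0.1] [0.34, 0.79, 0.32, 2.02, -0.58, 0.42, -0.46]
180 [0.57, -0.38, 0.1] [0.41, 0.94, 0.23, 1.48, -0.27, 0.75, -0.83]
180 [0.48, -0.09, 0.1] [-0.03, 0.76, 0.2, 2.1, -0.44, 0.33, -1.04]
270 [0.6, 0.05, 0.1] [-0.16, 0.83, 0.0, 1.75, -0.01, 0.56, -0.15]
270 [0.42, 0.38, 0.1] [-0.83, 0.8, 0.03, 1.86, -0.05, 0.48, -0.77]
270 [0.42, -0.3, 0.1] [0.58, 0.76, -0.09, 2.01, 0.16, 0.38, 0.37]
270 [0.57, -0.38, 0.1] [0.66, 0.93, -0.28, 1.46, 0.32, 0.79, 0.27]
270 [0.48, -0.09, 0.1] [0.15, 0.74, -0.09, 2.09, 0.2, 0.32, -0.11]
```

```bash
cat >> h.py <<'E'
CASE=(.5605,.0306,np.radians(-6.45))
def rot(a):
    y=np.array([-np.sin(a),np.cos(a),0]); z=np.array([0,0,-1.]); return np.column_stack([np.cross(y,z),y,z])
def above(p,a,h=.16):
    env.movep(np.array([p[0],p[1],h]),rot(a))
def line(x,y,z,v=.15,th=None): return env.servo_line(np.array([x,y,z]),v=v,threshold=th)
def stat(tag=""):
    print(tag,"t%.1f"%current_time_s(),"tcp",(current_tcp_pos()*1000).round(1).tolist(),"F",current_ft_force().round(1).tolist(),"w%.3f f%.0f"%(current_grip_width(),current_grip_force()))
E
python3 - <<'E'
from h import *
a=CASE[2]
k=case_pt(CASE,[.0330,.031,0]); k[:2]=(k[:2]+[.5958,.0561])/2; print(k)
above(k,a); stat("above")
print(line(k[0],k[1],.050,.1,8)); stat("down")
eoat.close_gripper(30); stat("closed")
d=np.array([np.cos(a),np.sin(a)])
e=k[:2]+d*.072
print(line(e[0],e[1],.050,.06,25)); stat("pushed")
p=current_tcp_pos(); print((p[:2]-k[:2])@d)
eoat.open_gripper(); stat("open")
line(p[0],p[1],.16,.25); stat("up")
im=viewer.snapshot("top"); cv2.imwrite("pics/k1.png",cv2.resize(im[140:260,190:430],(800,400),interpolation=cv2.INTER_CUBIC)[:,:,::-1])
E
```

```text
[0.59628677 0.05689834 0.        ]
above t6.4 tcp [596.2, 58.6, 160.2] F [0.3, 0.8, 0.7] w1.002 f0
False
down t7.7 tcp [596.8, 57.0, 50.6] F [-0.4, 0.4, -0.0] w0.999 f0
closed t8.3 tcp [596.4, 57.5, 50.3] F [-0.7, 1.7, 2.2] w0.267 f30
True
pushed t9.1 tcp [646.4, 51.4, 50.3] F [-2.4, -0.4, 8.4] w0.266 f30
0.050394978153886424
open t9.8 tcp [646.1, 51.9, 49.6] F [-0.6, -0.5, -0.8] w1.000 f0
up t10.4 tcp [646.3, 51.3, 160.4] F [0.1, 0.3, -0.5] w0.995 f0
```

View pics/k1.png

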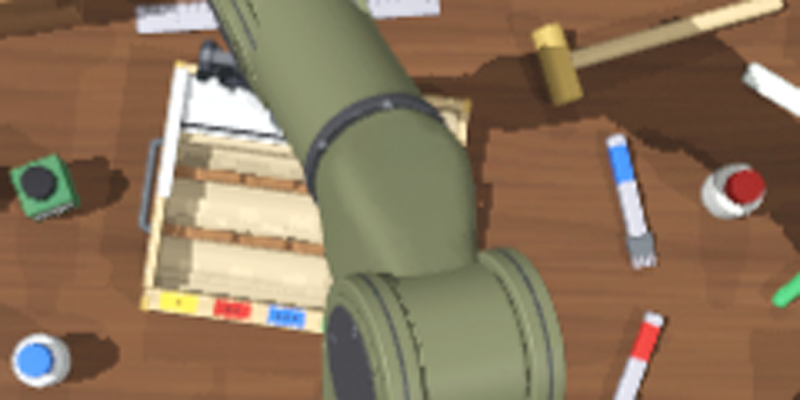

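The keeper moved 50 mm and the picture shows the arm hiding the knob. The expected stroke is 64 mm, so I'll push again and check.

Run:
```python
from h import *
a=CASE[2]; d=np.array([np.cos(a),np.sin(a)])
p=current_tcp_pos()
im=viewer.snapshot("scene"); 
for r in models.tip_of("scene","keeper_knob")[:2]: print(r["p"],world("scene",r["at"]).round(4))
line(p[0],p[1],.050,.15,10)
eoat.close_gripper(40); stat("closed"); p0=current_tcp_pos()
e=p0[:2]+d*.025
print(line(e[0],e[1],.050,.03,30)); stat("pushed")
p=current_tcp_pos(); print((p[:2]-p0[:2])@d)
eoat.open_gripper(); stat("open")
line(p[0],p[1],.16,.25)
im=viewer.snapshot("scene"); 
for r in models.tip_of("scene","keeper_knob")[:2]: print(r["p"],world("scene",r["at"]).round(4))
cv2.imwrite("pics/k2.png",cv2.resize(im[150:280,200:400],(800,520),interpolation=cv2.INTER_CUBIC)[:,:,::-1])
```

```text
0.77 [0.6412 0.0557 0.0734]
0.18 [ 0.5705  0.3836 -0.0009]
closed t12.0 tcp [645.8, 51.4, 50.6] F [-0.9, 0.5, 4.3] w0.266 f39
True
pushed t12.4 tcp [645.6, 51.5, 50.5] F [-1.3, -0.7, 6.6] w0.264 f39
-0.00023674214447253397
open t13.1 tcp [645.3, 51.6, 49.9] F [-0.6, 0.5, 0.0] w1.000 f0
0.63 [0.5735 0.2759 0.0011]
0.62 [0.6428 0.0529 0.0755]
```

View pics/k2.png

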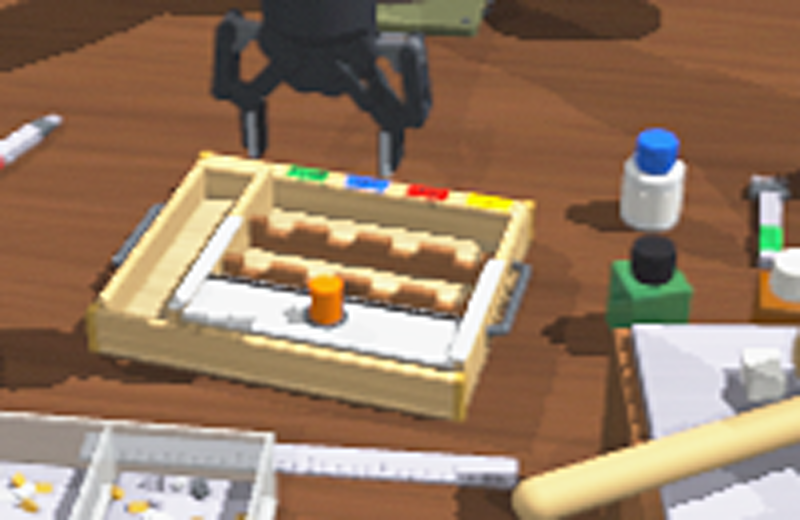

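The scene view shows the keeper against the rear wall with the knob at about (325,300), the green panel hidden and the slots free. It simply started partly open. Next is the green iron, because its slot is next to the wall.

```bash
cat >> h.py <<'E'
def near(n,q,p,tol=.07):
    r=[world(n,d["at"]) for d in models.tip_of(n,q)]
    r=[w for w in r if np.linalg.norm(w[:2]-p[:2])<tol]
    return r[0] if r else None
def best_mask(n,q,p,z,tol=.07):
    for d in models.regions_of(n,q):
        v,u=np.nonzero(d["mask"])
        if np.linalg.norm(onplane(n,(u.mean(),v.mean()),z)[:2]-p[:2])<tol: return u,v
def locate_iron(c,guess):
    viewer.snapshot("top"); viewer.snapshot("scene"); q="iron_"+c
    a,b=near("top",q,guess),near("scene",q,guess); m=best_mask("top",q,guess,.008)
    E=[]; 
    if a is not None: E.append(a[:2])
    if b is not None: E.append(b[:2])
    yaw=None
    if m is not None:
        W=np.array([onplane("top",uv,.008)[:2] for uv in zip(*m)])
        cc,V=np.linalg.eigh(np.cov(W.T)); d=V[:,1]; d=d*np.sign(d[0]); yaw=np.arctan2(d[1],d[0])
        s=(W-W.mean(0))@d; lo,hi=s.min(),s.max(); t=(W-W.mean(0))@V[:,0]
        ctr=W.mean(0)+d*(lo+hi)/2; o=ctr+.015*d; E.append(o); print("mask len",hi-lo)
    E=np.array(E); print(c,"z",None if a is None else a[2].round(4),None if b is None else b[2].round(4),"est",E.round(4).tolist(),"yaw",None if yaw is None else np.degrees(yaw).round(1))
    return np.median(E,axis=0),yaw
def pick_iron(c,guess,z=.006,N=40):
    o,yaw=locate_iron(c,guess)
    above(o,yaw,.12); line(o[0],o[1],z,.12,12); stat("down")
    eoat.close_gripper(N); stat("grip"); p=current_tcp_pos()
    line(p[0],p[1],.12,.2); stat("lift"); return o,yaw
YC={"yellow":.109,"red":.057,"blue":.005,"green":-.047}
E
python3 - <<'E'
from h import *
above([.55,.2],CASE[2],.3)
o,y=pick_iron("green",np.array([.422,.379]))
im=viewer.snapshot("scene"); cv2.imwrite("pics/g1.png",cv2.resize(im[100:260,280:480],(700,560),interpolation=cv2.INTER_CUBIC)[:,:,::-1])
E
```

```text
green z -0.0023 0.0036 est [[0.4207, 0.3774], [0.426, 0.3809]] yaw NoneAttributeError: 'NoneType' object has no attribute 'sin'

The above exception was the direct cause of the following exception:

Traceback (most recent call last):
  File "h.py", line 66, in pick_iron
    above(o,yaw,.12); line(o[0],o[1],z,.12,12); stat("down")
    ~~~~~^^^^^^^^^^^
  File "h.py", line 38, in above
    env.movep(np.array([p[0],p[1],h]),rot(a))
                                      ~~~^^^
  File "h.py", line 36, in rot
    y=np.array([-np.sin(a),np.cos(a),0]); z=np.array([0,0,-1.]); return np.column_stack([np.cross(y,z),y,z])
                 ~~~~~~^^^
TypeError: loop of ufunc does not support argument 0 of type NoneType which has no callable sin method
```

```bash
python3 - <<'E'
import re
s=open('h.py').read()
s=s.replace('''m=best_mask("top",q,guess,.008)
''','''m=best_mask("top",q,guess,.008)
    for k in range(4):
        if m is None: env.dwell(.1); viewer.snapshot("top"); m=best_mask("top",q,guess,.008)
''')
open('h.py','w').write(s)
E
python3 - <<'E'
from h import *
above([.6,-.1],CASE[2],.3)
o,y=pick_iron("green",np.array([.422,.379]))
im=viewer.snapshot("scene"); cv2.imwrite("pics/g1.png",cv2.resize(im[100:260,280:480],(700,560),interpolation=cv2.INTER_CUBIC)[:,:,::-1])
E
```

```text
mask len 0.12340477521021923
green z -0.0017 0.0009 est [[0.416, 0.3774], [0.4233, 0.3788], [0.4197, 0.3769]] yaw -1.7
down t19.4 tcp [420.1, 377.8, 6.6] F [-0.1, 0.3, -0.6] w0.997 f0
grip t20.0 tcp [419.8, 377.8, 6.4] F [-0.7, 0.2, 4.6] w0.176 f40
lift t20.7 tcp [419.3, 376.9, 119.0] F [0.3, -0.2, -1.1] w0.170 f40
```

View pics/g1.png

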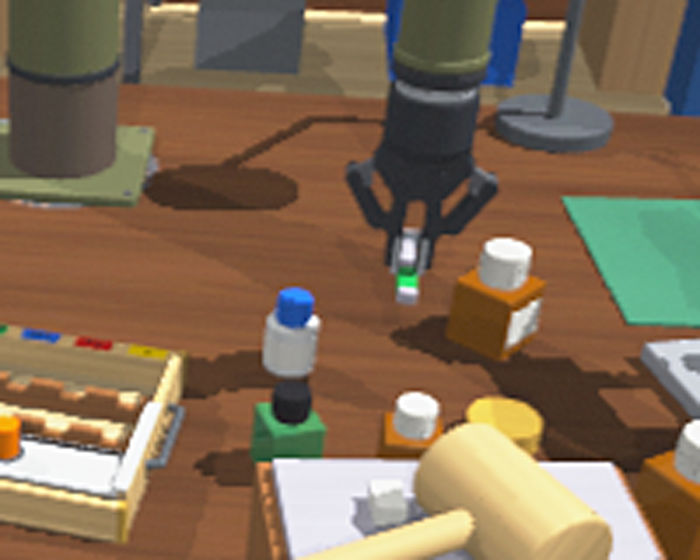

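The green iron hangs in the gripper with its band end visible at (408,285). I'll place it now.

```bash
cat >> h.py <<'E'
def place_iron(c,dy=0.,dz=.0005,z0=.0064,dx=0.):
    a=CASE[2]; s=case_pt(CASE,[-.012+dx,YC[c]+dy,0])
    above(s,a,.12); stat("over")
    line(s[0],s[1],.050,.2); 
    hit=line(s[0],s[1],.022+z0+dz,.05,10); stat("in hit=%s"%hit)
    return s,hit
def let_go(s):
    eoat.close_gripper(20); eoat.open_gripper(); stat("open"); p=current_tcp_pos()
    line(p[0],p[1],.07,.08); stat("up70"); line(p[0],p[1],.2,.3)
E
python3 - <<'E'
from h import *
s,hit=place_iron("green",dy=.001)
if not hit or current_tcp_pos()[2]<.031: let_go(s)
im=viewer.snapshot("scene"); cv2.imwrite("pics/g2.png",cv2.resize(im[150:280,200:400],(800,520),interpolation=cv2.INTER_CUBIC)[:,:,::-1])
E
```

```text
over t22.3 tcp [543.6, -11.6, 120.0] F [0.5, 0.9, -0.5] w0.169 f40
in hit=True t23.3 tcp [543.2, -13.9, 28.3] F [-0.8, 0.8, 5.2] w0.168 f40
open t24.2 tcp [545.8, 7.6, 26.7] F [2.5, 31.2, -20.2] w0.820 f15
up70 t24.9 tcp [545.6, 6.8, 69.8] F [1.4, 0.3, 0.5] w0.995 f0
```

View pics/g2.png

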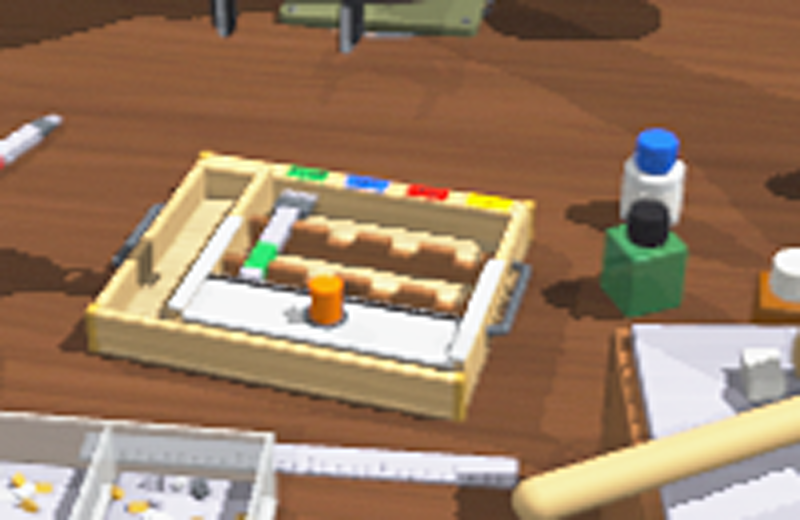

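The green iron is seated at (280,235) with its teeth at the sill, and the green pot has been knocked a little. Next are the red and blue irons.

Run:
```python
from h import *
import sys
for c,g,dz in (("red",[.413,-.296],.0005),("blue",[.585,-.282],.003)):
    o,y=pick_iron(c,np.array(g))
    if current_grip_width()<.1: print("MISSED"); sys.exit()
    s,hit=place_iron(c,dz=dz)
    if hit and current_tcp_pos()[2]>.0335: print("FOUL"); sys.exit()
    let_go(s)
above([.45,.25],CASE[2],.3)
im=viewer.snapshot("scene"); cv2.imwrite("pics/r2.png",cv2.resize(im[150:280,200:400],(800,520),interpolation=cv2.INTER_CUBIC)[:,:,::-1])
```

```text
mask len 0.0872526615689309
red z -0.0023 0.0022 est [[0.4178, -0.2975], [0.4115, -0.2968], [0.4255, -0.3]] yaw -20.2
down t28.4 tcp [418.2, -297.6, 6.5] F [0.3, -0.4, 0.8] w1.000 f0
grip t29.0 tcp [418.0, -297.4, 6.3] F [-1.1, 2.4, 4.9] w0.166 f40
lift t29.7 tcp [417.2, -297.4, 119.1] F [-0.3, 0.5, -0.9] w0.166 f39
over t31.2 tcp [554.9, 86.2, 119.6] F [0.2, -2.0, -1.8] w0.170 f39
in hit=True t32.2 tcp [554.8, 88.4, 28.3] F [-0.5, 0.3, 4.7] w0.172 f40
open t33.1 tcp [554.1, 88.1, 27.7] F [-0.3, 0.6, -1.0] w0.998 f0
up70 t33.8 tcp [554.1, 87.9, 70.1] F [-1.3, -1.2, 0.8] w1.000 f0
mask len 0.12647053762788646
blue z 0.0018 -0.0013 est [[0.5847, -0.2844], [0.5835, -0.2807], [0.5852, -0.2844]] yaw 13.3
down t37.2 tcp [585.5, -284.5, 6.9] F [-0.1, -0.1, -0.5] w0.999 f0
grip t37.8 tcp [584.9, -284.4, 6.3] F [-1.0, -0.1, 3.0] w0.170 f41
lift t38.5 tcp [583.8, -284.4, 118.8] F [-0.1, 0.5, -2.2] w0.169 f40
over t39.8 tcp [549.3, 35.2, 119.4] F [-0.4, -0.1, -1.2] w0.167 f40
in hit=False t40.8 tcp [549.0, 37.0, 31.3] F [0.5, 0.4, -1.5] w0.171 f40
open t41.7 tcp [549.1, 36.9, 31.4] F [-0.0, -1.0, -0.6] w1.002 f0
up70 t42.3 tcp [549.1, 36.7, 70.1] F [-0.4, 0.1, -0.9] w0.998 f0
```

View pics/r2.png

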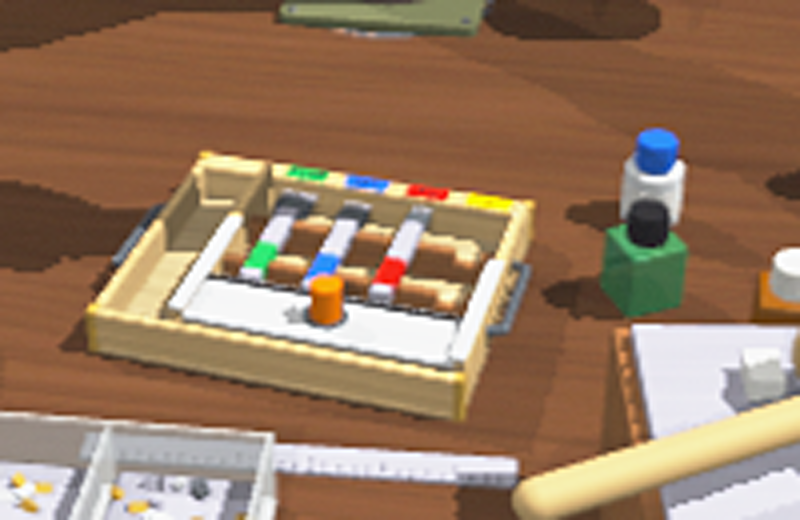

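All three irons are flush in their slots, next to the matching tabs. I'll slide the keeper home now.

Run:
```python
from h import *
a=CASE[2]; d=np.array([np.cos(a),np.sin(a)])
k=np.array([.6455,.0515]); above(k,a,.14); line(k[0],k[1],.050,.15,10)
eoat.close_gripper(40); p0=current_tcp_pos(); stat("closed")
e=p0[:2]-d*.072
print(line(e[0],e[1],.050,.06,25)); stat("pushed")
p=current_tcp_pos(); print("travel",(p0[:2]-p[:2])@d)
eoat.open_gripper(); stat("open")
line(p[0],p[1],.2,.3)
above([.45,-.25],a,.3)
V=[]
for n in ("top","scene"):
    im=viewer.snapshot(n)
    if n=="top": cv2.imwrite("pics/t3.png",cv2.resize(im[150:290,110:330],(800,509),interpolation=cv2.INTER_CUBIC)[:,:,::-1])
    for q in ("keeper_knob","pot_amber","pot_green","pot_white","pot_tin"):
        for r in models.tip_of(n,q)[:3]:
            if r["p"]>.3: print(n,q,r["p"],(world(n,r["at"])*1000).round(1))
```

```text
closed t46.5 tcp [645.7, 51.5, 50.5] F [-2.3, -0.5, 4.3] w0.267 f39
True
pushed t47.6 tcp [582.3, 59.2, 50.5] F [0.9, 0.1, 2.0] w0.265 f41
travel 0.06387655635656808
open t48.3 tcp [584.4, 59.2, 51.1] F [0.3, -0.8, 0.4] w1.003 f0
top keeper_knob 0.74 [581.7  57.4  70.2]
top keeper_knob 0.51 [ 723.5 -299.1   -3.4]
top pot_amber 0.71 [567.5 379.6  -2.9]
top pot_amber 0.58 [612.7 596.   -4.6]
top pot_amber 0.56 [3.304e+02 4.742e+02 1.000e-01]
top pot_green 0.79 [522.6 274.3  -2.7]
top pot_white 0.6 [ 572.3 -383.3    1.6]
top pot_tin 0.72 [ 4.069e+02  2.775e+02 -1.000e-01]
scene keeper_knob 0.85 [582.1  61.3  74.2]
scene pot_amber 0.96 [ 6.102e+02  6.017e+02 -6.000e-01]
scene pot_amber 0.66 [331.2 477.4   2.4]
scene pot_amber 0.53 [567.6 385.8  -1. ]
scene pot_green 0.67 [523.3 275.5  -1.7]
scene pot_white 0.9 [ 577.  -377.8    1.5]
scene pot_white 0.34 [550.2  34.7  24.8]
scene pot_tin 0.58 [ 579.4 -377.8    0.8]
scene pot_tin 0.55 [407.4 285.1   1.1]
```

View pics/t3.png

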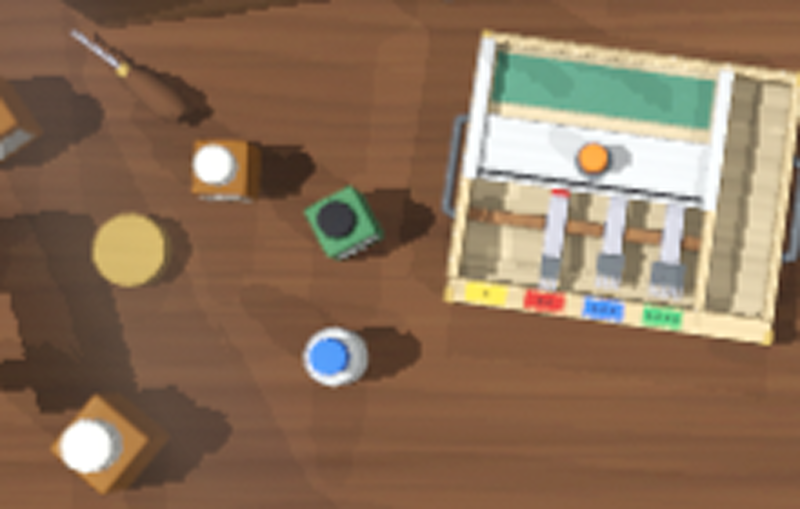

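Keeper travel was 63.9 mm, so it is home. The heads of the three irons show in their slots at (552,270), (610,270) and (667,275). The green pot at (343,222) is turned about 30°, and the amber pot at (225,168) is roughly square to the bench. Now the pots, tin first.

```bash
cat >> h.py <<'E'
BH={"amber":.052,"green":.056,"white":.048,"tin":.050}
def locate_pot(c,g):
    E=[]
    for n in ("top","scene"):
        viewer.snapshot(n)
        w=near(n,"pot_"+c,np.array(g),.06)
        if w is not None: E.append(w)
    E=np.array(E); print(c,(E*1000).round(1).tolist()); return E.mean(0)[:2]
def pick_pot(c,g,a=0.):
    p=locate_pot(c,g); h=BH[c]
    above(p,a-np.pi/2,.2)
    z1=.022 if c in ("amber","green") else h+.006
    line(p[0],p[1],z1,.2,12); eoat.close_gripper(20); stat("squeeze"); eoat.open_gripper()
    line(p[0],p[1],.125,.3); env.servo_line(np.array([p[0],p[1],.125]),attitude=rot(a),v=.1) if False else env.movep(np.array([p[0],p[1],.125]),rot(a))
    line(p[0],p[1],h+.006,.15,12); eoat.close_gripper(45); stat("grip")
    line(p[0],p[1],.2,.25); stat("lift")
    return current_grip_width()
def place_pot(c,x,dy=0.):
    s=case_pt(CASE,[x,-.108+dy,0]); above(s,CASE[2],.2); stat("over"); z=BH[c]+.012
    line(s[0],s[1],z+.045,.2); hit=line(s[0],s[1],z+.001,.05,10); stat("in hit=%s want %.1f"%(hit,z*1000)); return s,current_tcp_pos()[2]-z
def drop_pot(s):
    eoat.open_gripper(); p=current_tcp_pos(); line(p[0],p[1],.13,.2); line(p[0],p[1],.22,.35)
XS=[.0855,.0325,-.0205,-.0735]
E
python3 - <<'E'
from h import *
w=pick_pot("tin",[.407,.281])
if w>.25:
    s,e=place_pot("tin",XS[0]); print("err",e)
    if abs(e)<.006: drop_pot(s); stat("done")
E
```

```text
tin [[404.7, 280.8, -0.8], [404.7, 282.7, -4.0]]
squeeze t54.5 tcp [405.2, 282.0, 56.5] F [0.8, 0.1, 5.6] w0.359 f22
grip t57.6 tcp [405.0, 282.1, 56.6] F [-0.2, 0.1, 5.6] w0.360 f44
lift t58.3 tcp [404.3, 280.6, 198.9] F [0.0, 0.2, -2.5] w0.354 f45
over t59.9 tcp [633.1, -83.6, 200.1] F [-0.1, 1.9, -2.3] w0.354 f45
in hit=True want 62.0 t61.0 tcp [633.3, -86.2, 91.5] F [-0.2, 0.2, 8.0] w0.357 f46
err 0.02953617830116674
```

Run:
```python
from h import *
print(current_torque().round(2))
for x,dy in ((.0825,0),(.0825,.0015),(.0825,.003),(.080,.003)):
    s=case_pt(CASE,[x,-.108+dy,0]); line(s[0],s[1],.098,.1)
    hit=line(s[0],s[1],.063,.05,10); stat("%s %s %s"%(x,dy,hit)); print(current_torque().round(2))
    if current_tcp_pos()[2]<.068: drop_pot(s); break
```

```text
[-0.11  0.21 -0.03]
0.0825 0 True t62.0 tcp [629.5, -85.9, 62.7] F [-0.8, 0.0, 5.2] w0.352 f45
[-0.08  0.19  0.01]
```

```bash
echo 'XS=[.0825,.030,-.022,-.0743]' >> h.py
python3 - <<'E'
from h import *
w=pick_pot("white",[.574,-.381])
if w>.25:
    s,e=place_pot("white",XS[1]); print("err",e)
    if abs(e)<.006: drop_pot(s); stat("done")
    else: raise SystemExit
a=np.radians(30)
w=pick_pot("green",[.523,.275],a)
if w>.25:
    s,e=place_pot("green",XS[2]); print("err",e,current_torque().round(2))
    if abs(e)<.006: drop_pot(s); stat("done")
E
```

```text
white [[573.6, -385.4, -1.9], [578.6, -379.3, -2.9]]
squeeze t66.2 tcp [576.7, -382.6, 54.7] F [0.3, -0.6, 3.4] w0.366 f22
grip t69.5 tcp [576.5, -382.3, 54.8] F [-0.5, -0.2, 5.5] w0.361 f44
lift t70.3 tcp [574.6, -382.3, 198.0] F [0.3, -0.3, -1.9] w0.356 f45
over t71.4 tcp [578.2, -82.1, 199.2] F [0.4, -0.3, -2.5] w0.357 f45
in hit=False want 60.0 t73.1 tcp [578.4, -80.0, 61.0] F [0.0, 0.8, -2.3] w0.353 f45
err 0.0010375748605213758
done t74.6 tcp [578.3, -80.3, 220.3] F [-0.0, 0.4, -0.3] w0.998 f0
green [[522.5, 269.8, -0.1], [524.4, 274.5, 1.4]]
squeeze t77.6 tcp [524.4, 272.8, 23.0] F [1.8, 0.1, 6.5] w0.560 f22
grip t80.8 tcp [523.5, 273.1, 62.7] F [-1.2, 0.9, 4.2] w0.361 f44
lift t81.5 tcp [523.0, 270.5, 198.3] F [0.1, -0.8, -3.7] w0.359 f44
over t82.8 tcp [527.0, -72.2, 200.1] F [-0.2, 0.2, -2.1] w0.357 f44
in hit=True want 68.0 t83.8 tcp [528.0, -74.4, 108.0] F [-0.9, -0.9, 6.4] w0.356 f46
err 0.039958952487544205 [-0.01  0.19  0.01]
```

Run:
```python
from h import *
im=viewer.snapshot("scene"); cv2.imwrite("pics/p1.png",cv2.resize(im[120:270,200:400],(800,600),interpolation=cv2.INTER_CUBIC)[:,:,::-1])
for x,dy in ((XS[2],-.0015),(XS[2],-.003),(XS[2]-.002,-.002)):
    s=case_pt(CASE,[x,-.108+dy,0]); line(s[0],s[1],.116,.1)
    hit=line(s[0],s[1],.069,.05,10); stat("%s %s %s"%(x,dy,hit))
    if current_tcp_pos()[2]<.074: drop_pot(s); stat("done"); break
```

```text
-0.022 -0.0015 False t85.2 tcp [526.6, -75.7, 69.2] F [-0.3, 0.9, -1.8] w0.357 f44
done t86.6 tcp [526.5, -76.0, 220.3] F [0.1, -0.8, 0.4] w1.003 f0
```

View pics/p1.png

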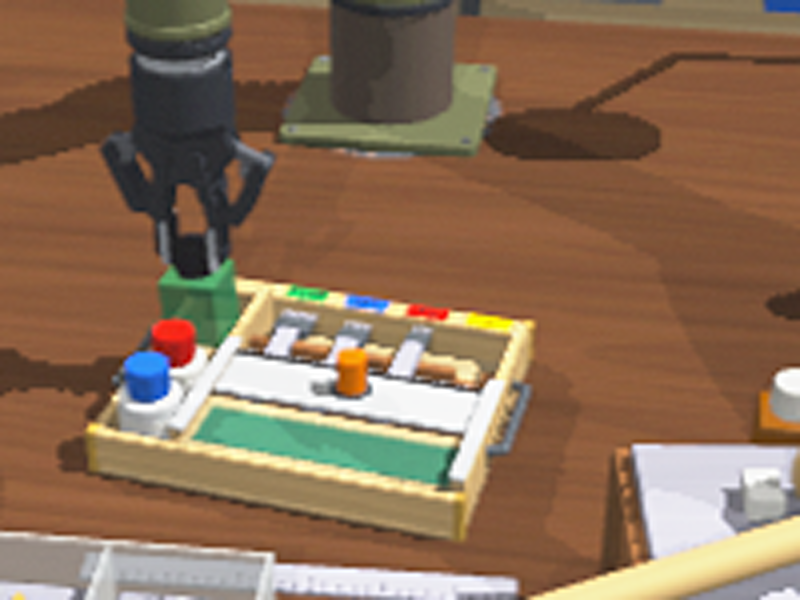

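The tin stands at (147,395) and the white pot at (173,350) in the bay, and the green pot went in after a 1.5 mm shift. The amber pot is next, then a keeper check.

Run:
```python
from h import *
w=pick_pot("amber",[.568,.382],np.radians(-1))
if not w>.25: raise SystemExit("missed")
s,e=place_pot("amber",XS[3],-.0015); print("err",e)
for x,dy in ((XS[3]+.002,-.0015),(XS[3]+.002,-.003),(XS[3]-.002,-.002)):
    if abs(e)<.006: break
    s=case_pt(CASE,[x,-.108+dy,0]); line(s[0],s[1],.112,.1)
    hit=line(s[0],s[1],.065,.05,10); stat("%s %s %s"%(x,dy,hit)); e=current_tcp_pos()[2]-.064
if abs(e)<.006:
    drop_pot(s); stat("done")
    a=CASE[2]; d=np.array([np.cos(a),np.sin(a)]); above([.45,.3],a,.3)
    for n in ("top","scene"):
        im=viewer.snapshot(n); print(n,[(r["p"],(world(n,r["at"])*1000).round(1).tolist()) for r in models.tip_of(n,"keeper_knob")[:1]])
        b=im[150:260,220:350] if n=="top" else im[150:280,200:360]
        cv2.imwrite(f"pics/f_{n}.png",cv2.resize(b,None,fx=4,fy=4,interpolation=cv2.INTER_CUBIC)[:,:,::-1])
```

```text
amber [[568.5, 383.4, -2.4], [570.1, 384.3, -0.3]]
squeeze t90.0 tcp [569.9, 384.3, 23.0] F [-0.1, -0.8, 6.7] w0.554 f22
grip t93.3 tcp [569.6, 384.4, 58.8] F [-1.1, -0.6, 4.1] w0.352 f44
lift t94.0 tcp [568.8, 382.5, 198.1] F [0.5, -0.0, -3.0] w0.355 f45
over t95.7 tcp [475.4, -68.6, 200.2] F [-0.0, -0.2, -1.0] w0.359 f45
in hit=False want 64.0 t97.3 tcp [474.5, -69.8, 65.0] F [-0.1, -0.1, -2.1] w0.359 f45
err 0.0010077661922337083
done t98.8 tcp [474.4, -70.2, 220.1] F [0.5, 0.1, -1.0] w1.000 f0
top [(0.86, [583.2, 58.1, 70.4])]
scene [(0.63, [582.0, 59.3, 72.0])]
```

Run:
```python
from h import *
a=CASE[2]; d=np.array([np.cos(a),np.sin(a)]); k=np.array([.5823,.0592])
eoat.close_gripper(20)
b=k+d*.032; above(b,a,.14); line(b[0],b[1],.052,.15,8); stat("behind")
e=k+d*.012; print(line(e[0],e[1],.052,.03,14)); stat("pushed"); p=current_tcp_pos(); print("gap to knob axis",(p[:2]-k)@d)
q=p[:2]+d*.01; line(q[0],q[1],.052,.1); line(q[0],q[1],.15,.25); eoat.open_gripper()
above([.45,.3],a,.3)
for n in ("top","scene"):
    im=viewer.snapshot(n)
    b=im[150:260,220:350] if n=="top" else im[150:280,200:360]
    cv2.imwrite(f"pics/f_{n}.png",cv2.resize(b,None,fx=4,fy=4,interpolation=cv2.INTER_CUBIC)[:,:,::-1])
stat("end")
```

```text
behind t103.2 tcp [614.7, 56.5, 52.9] F [0.2, 0.2, 0.7] w-0.001 f0
True
pushed t103.7 tcp [604.6, 56.6, 52.7] F [1.8, 0.1, 0.6] w0.001 f1
gap to knob axis 0.02242780141805818
end t106.6 tcp [451.2, 298.1, 298.9] F [0.3, -0.4, -0.2] w1.003 f0
```

View pics/f_top.png

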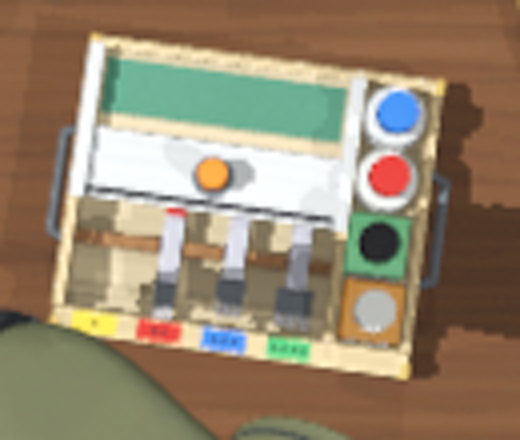

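View pics/f_scene.png

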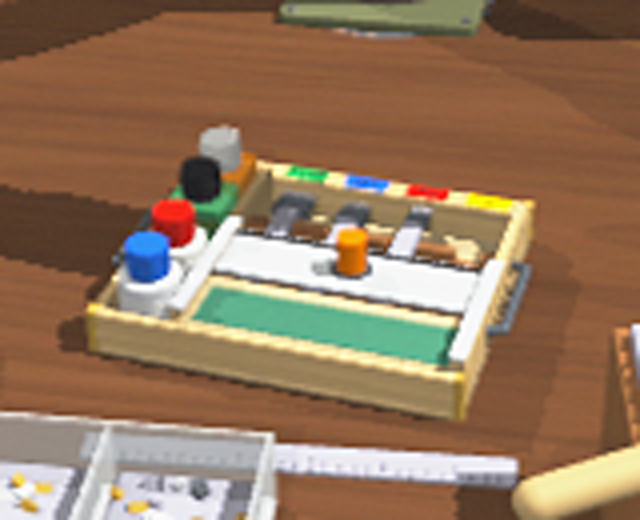

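All four pots stand upright in the bay (top view (398,112), (388,177), (380,242), (375,310)). The keeper is home with the knob at (212,175), and the three irons are locked under it. I'm handing the job in.

```bash
python3 -c "
from plant import *
print(workorder.finish_job())"
```

```text
the job is handed in; nothing more can be done
None
```

The case is packed and handed in: the keeper went fully back, the red, blue and green irons lie in their slots (no yellow iron was on the bench), the keeper is home at its front stop, and all four paint pots stand upright in the bay.

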